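# Stow the whetstone under its sliding cover

### The arm

A 7-joint arm with a two-finger parallel gripper is mounted at the origin on a cart in front of the work surface, level with it; the furniture and walls round the work are solid. World frame = base frame: x ahead of the robot, y to its left, z up, the work surface at z = 0. Lengths are in m, angles in degrees, forces in N, time in s.
With the tool pointing down it reaches from about 0.4 to 0.9 m from the base axis. Payload 5.6 kg.
Tool frame: the origin (TCP) lies between the finger pads; the fingertips stand 8 mm ahead of it and the grasp point (between the pads) lies 11 mm behind it; z points along the fingers, y is the line along which they close (so a half turn about z gives the same grasp; the last joint's range is limited). The gripper opens to 92 mm and grips with 3 to 60 N. Pads are 20 mm wide; open, the fingers measure 128 mm over their backs; the gripper's body (75 mm by 189 mm) begins 69 mm behind the grasp point.
Start: joints at [-74.943, 26.786, -0.665, 91.828, 0.344, 61.387, -3.226], TCP at [0.196, 0.62, 0.223] pointing down, gripper open.
Joint ranges: [-144.91, 144.91], [-17.63, 115.5], [-89.93, 88.59], [15.96, 139.68], [-74.01, 254.01], [8.47, 105.57], [-167.45, 167.45]. Speed limits (degrees/s): [147.25, 147.25, 180, 180, 180, 180, 180].

### API

Orientations are given as a 3x3 rotation matrix whose columns are the frame's x, y, z axes.
In Python, from workcell import manip gives the robot as it stands. The module is installed in compiled form; this text tells all that it offers.
- The arm moves only by the tool apply_moves, never from a script. Its argument "motion" is a list that holds one entry, the list of rows, each a list of 7 numbers: the shift along the world's x, y, z in m, then the turn, a rotation vector about the world's x, y, z in degrees, then the opening, from 0 (shut) to 1 (fully open). In form: [[[x, y, z, rx, ry, rz, claw], ...]]. A call has exactly 8 rows; each row shifts and turns the commanded pose from where the row before left it; what a row does not reach is not made up. A row lasts 1/8 s, in which the tool goes at most 62.5 mm and 10.7 degrees, less where a joint would pass 70% of its speed; a pose out of reach is approached as far as the arm can. A call with a gripper value outside its range is refused whole. The fingers move at their own pace and stop on an object; "force" is the grip in N (left out, the last holds). Time passes only in rows, so rows that do not move let the fingers close, or fill a call up. It gives the time, the measured TCP pose, the force, the opening and the grip force at its end, in the units of the state.
- manip.state(): the state, without advancing time (a new reading comes with each control period).
- manip.read_camera(name): name is "scene" or "top" or "wrist"; returns a dict with "pixels" (420x560x3 uint8, red, green, blue), "mtx" (3x3 intrinsics, pixels), "R" (3x3) and "t" (3): a world point X has camera coordinates R X + t. Camera axes: x right, y down, z forward; pixel columns grow to the right and rows downward; lengths in m; the calibration is good to about 2 mm. A picture is of the moment at which its call begins. There is no depth.
- manip.hand_in(): hands the job in; it is judged then, once.
Trained networks look in a picture, given as the dict that the camera call returned (one of the last four; its "shot" number tells which), for a name from the list of things; names that differ only in an ending like _2 or _b are one class to them, and where a whole thing is asked for, a point or a joint stands for the part that bears it (a point fixed in the world has none). Each returns a list of dicts, best first, with "score" (0 to 1); they miss things now and then, are a little off and sometimes report something else, mostly with a low value. They report only what shows in the picture. A call takes as long as a camera call.
- manip.masks_of(picture, target): "pixels" (420x560 bool, what is visible of it) and "rect" ([centre column, centre row, width, height] in pixels, round what is visible of it).
The state is a dict: "t": time; "q": joint angles; "joint_velocities": joint speeds; "joint_efforts": joint torques, N m; "tool_pos": TCP position; "ee_rot": TCP orientation; "force": force on the tool from outside, world axes, zero at the start; "ft_torque": the same for the moment, N m; "width": opening from 0.0 (shut) to 1.0 (fully open); "finger_force": force on a finger pad.
Only numpy, scipy, OpenCV 4.12 (cv2) and the standard library are available. Lean on these libraries where they do the work, as an engineer would, in place of code of your own. Each camera call takes 0.05 s, during which the arm holds its last target. There are 200 camera calls.

### The job

Put the whetstone away in its wooden case: slide the case's cover fully open by its grip bar, push the stone from the ledge over the raised lip (slide it, do not pick it up) so that it drops flat into the pocket, then slide the cover back over it until it is fully home against its stop. Push gently, never ramming the case, cover or stone, and leave the other things on the worktop where they are.

Things in the scene. Friction and masses are not known exactly. Their poses are not given: they have to be found in the camera images.
- stone_case: Low wooden case fixed to the worktop, 210 (x) x 184 (y) x 44.5 mm; origin at the centre of its underside, on the worktop. Its x runs from the open ledge (robot side) to the rear deck, y along the stone's length, z up. Two end cheeks 12 mm thick, 160 mm apart inside; tops at z 38 mm, and 44.5 mm (rails) behind x -41 mm. Rear deck x 31 to 105 mm, top z 34 mm.
- lip (a point): Centre of the raised lip's crest, top at z 34 mm, case x -29 mm (crest x -31 to -27, smooth ramp up from x -47); axes as the case's. In front of it, to case x -105 mm, lies the ledge, top at z 31 mm, open at its front edge.
- pocket (a point): Centre of the pocket's floor (case x 2, y 0, z 19 mm); axes as the case's. The pocket spans case x -27 to +31 mm and 160 mm in y, 15 mm deep below the lip; the stone lies in it with 5 mm to spare front and back, 4 mm at each end, its top 3 mm under the lip.
- cover (a joint): Slide of the cover, m: 0 = fully home over the pocket (rigid stop), 0.066 = fully open over the rear deck (rigid stop); grows along the case's +x. Stays where left; drag about 3 N. The cover is a pale flat board 70 (x) x 159 (y) x 6 mm, underside z 35.5, top z 41.5 mm; it jams on a stone that stands proud of the pocket.
- cover_bar (a point): Top centre of the dark grip bar on the middle of the cover, 59.5 mm above the worktop; the bar is 12 (case x) x 70 (case y) mm and stands 18 mm above the cover. It moves with the cover; closed it is at case x 2 mm. It can be pushed from either side with the fingertips, or pinched across its 12 mm.
- whetstone: Flat grey whetstone on a black base, 48 (x) x 152 (y) x 12 (z) mm, about 0.4 kg, loose; origin at the centre of its underside, z up. It starts on the case's ledge, its length along the case's y. Push it low on its long side face, just above the lip's height: as it passes the lip it tips down into the pocket, and its rear edge drops in last; if it wedges, back off and push again.
- candle: green tea light in a metal cup, 38 mm across, 17 high; loose bystander, to be left alone; origin at the centre of its underside.
- nail_tin: galvanised open tin with nails, 74 mm across, 61 high; loose bystander, to be left alone; origin at the centre of its underside.
- cork_0: wine cork standing upright, 24 mm across, 42 high; loose bystander, to be left alone; origin at the centre of its underside.
- block_plane: small hand plane, 46x152x59 mm; loose bystander, to be left alone; origin at the centre of its underside.
- spanner_10: small open-ended spanner lying flat, 21x128x4 mm; loose bystander, to be left alone; origin at the centre of its underside.

How it is judged (in metres and radians):
On the way, in this order (a step that is already met when the one before it is completed fails the run):
1. the cover is slid fully open (within 5 mm of its open stop) (value of joint cover above 0.061 m), for 0.1 s.
2. the stone lies flat on the pocket's floor (x of whetstone in the frame of pocket between -0.008 and 0.008 m and y of whetstone in the frame of pocket between -0.01 and 0.01 m and z of whetstone in the frame of pocket below 0.003 m and angle between whetstone's own z axis and vertical below 0.06 rad), for 0.2 s.
At the end, for the whole second after the job is handed in: The stone rests flat on the pocket's floor (within 3 mm of it, tilted under 0.06 rad, face up as it began) and the cover is home over it (within 1.5 mm of its closed stop) (all of step 2 and value of joint cover below 0.0015 m and linear speed of whetstone below 0.01 m/s); the robot touches nothing.
It fails at once if the case or its cover is pushed with more than 45 N (contact force between the fingers and stone_case above 45 N).
It fails at once if the stone is pushed or squeezed with more than 45 N (contact force between the fingers and whetstone above 45 N).
It fails at once if the stone is picked up (its underside's centre over 50 mm above the worktop) (height (world z) of whetstone above 0.05 m).
It fails at once if a bystander is moved more than 20 mm (distance of any of candle, nail_tin, cork_0, block_plane, spanner_10 from where it was at the start of the episode above 0.02 m).
It also fails if it takes over 67 s, if anything falls off the work surface, if the arm or the gripper's body presses on something with over 40 N, if the wrist force passes 120 N, or if a joint passes its speed limit or range.

## Working session

There is one attempt and no reset: what is moved stays moved. The work goes in short steps, Python scripts to look and compute and a tool call to move; the robot and the scene stay as the last step left them, time stands still between calls to the robot, and variables do not carry over. Pictures are saved under pics/ and viewed, at most 10 in all, crops included, and the job is handed in when it is done.

Besides the shell and the picture viewer there is one more tool, called after ">>>" as a command line: name --argument value ..., lists and objects as JSON in quotes. apply_moves: Moves the arm, as the interface text tells. Its arguments: {"type":"object","properties":{"motion":{"type":"array","items":{"type":"array","items":{"type":"array","items":{"type":"number"}}}},"force":{"type":"number"}},"required":["motion"]}

```bash
mkdir -p pics; cat > h.py <<'E'
import numpy as np, cv2
from workcell import manip
def ray(c,u,v,z):
    d=c["R"].T@np.linalg.solve(c["mtx"],[u,v,1.]); o=-c["R"].T@c["t"]
    return (o+d*(z-o[2])/d[2])
def proj(c,X):
    p=c["mtx"]@(c["R"]@np.asarray(X,float)+c["t"]); return p[:2]/p[2]
def save(c,n): cv2.imwrite("pics/"+n,c["pixels"][:,:,::-1])
E
python3 - <<'E'
from h import *
np.set_printoptions(precision=4,suppress=True)
a=manip.read_camera("top"); b=manip.read_camera("scene")
save(a,"top0.png"); save(b,"scene0.png")
for n,z in [("stone_case",.038),("cover",.0415),("cover_bar",.0595),("whetstone",.043),("candle",.017),("nail_tin",.061),("cork_0",.042),("block_plane",.05),("spanner_10",.004)]:
    for m in manip.masks_of(a,n)[:1]:
        ys,xs=np.nonzero(m["pixels"]); r=cv2.minAreaRect(np.c_[xs,ys].astype(np.float32))
        P=np.array([ray(a,u,v,z) for u,v in cv2.boxPoints(r)])
        print(n,round(m["score"],2),np.round(r[0]),P.mean(0)[:2],"corners",P[:,:2].round(3).tolist())
s=manip.state(); print(s["t"],s["tool_pos"],s["ee_rot"],s["width"])
E
```

```text
stone_case 0.98 [348. 236.] [0.4898 0.2593] corners [[0.606, 0.343], [0.588, 0.147], [0.374, 0.181], [0.391, 0.366]]
cover 0.55 [347. 226.] [0.5087 0.2584] corners [[0.552, 0.334], [0.535, 0.173], [0.466, 0.184], [0.482, 0.343]]
cover_bar 0.97 [347. 225.] [0.5055 0.2613] corners [[0.549, 0.336], [0.533, 0.177], [0.462, 0.188], [0.478, 0.344]]
whetstone 0.98 [351. 272.] [0.4113 0.2687] corners [[0.444, 0.343], [0.431, 0.188], [0.379, 0.195], [0.392, 0.349]]
candle 0.64 [240. 268.] [0.456  0.4934] corners [[0.478, 0.509], [0.472, 0.473], [0.434, 0.478], [0.44, 0.513]]
nail_tin 0.87 [359. 138.] [0.6948 0.2005] corners [[0.669, 0.255], [0.756, 0.21], [0.72, 0.146], [0.635, 0.192]]
cork_0 0.62 [222. 236.] [0.5242 0.5233] corners [[0.539, 0.533], [0.535, 0.51], [0.51, 0.513], [0.513, 0.536]]
block_plane 0.68 [191. 290.] [0.4209 0.5965] corners [[0.449, 0.674], [0.442, 0.52], [0.393, 0.52], [0.4, 0.673]]
spanner_10 0.58 [178. 263.] [0.4877 0.6247] corners [[0.496, 0.684], [0.499, 0.566], [0.479, 0.565], [0.477, 0.683]]
0.55 [0.1957 0.6198 0.2226] [[-0.9536  0.3011  0.0001]
 [ 0.3011  0.9536  0.    ]
 [-0.0001  0.     -1.    ]] 1.0027242670573961
```

View pics/top0.png

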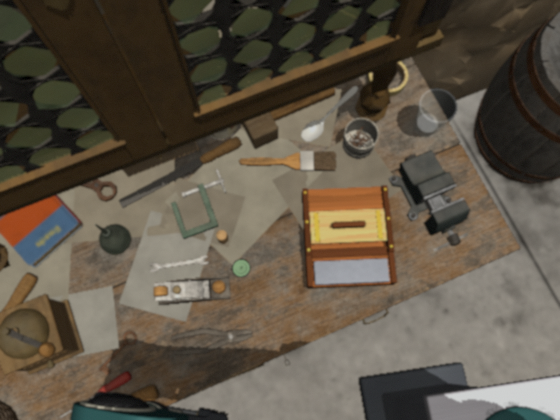

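View pics/scene0.png

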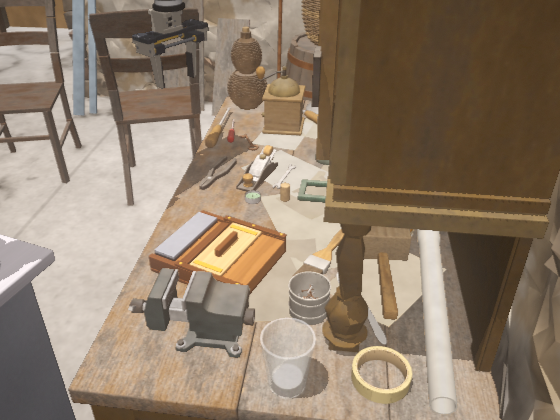

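The top view shows the case at (348,236), with the grey stone at (351,272) on the ledge and the bar at (348,225). The cover is closed and the case yaw is about -6°. The scene view shows a vise just beside the case. I'll move above the case and look with the wrist camera.

>>> apply_moves --motion '[[[0.02,-0.05,0.005,0,0,2,1],[0.03,-0.05,0.005,0,0,2,1],[0.03,-0.05,0.005,0,0,2,1],[0.03,-0.05,0.005,0,0,2,1],[0.03,-0.05,0.005,0,0,2,1],[0.03,-0.05,0.005,0,0,1.5,1],[0.03,-0.05,0,0,0,0,1],[0,0,0,0,0,0,1]]]'

```text
t: 1.55
tool_pos: [0.3981, 0.2658, 0.2531]
ee_rot: [[-0.994, 0.113, 0.001], [0.113, 0.994, -0.0], [-0.001, -0.0, -1.0]]
force: [0.4, 1.7, 0.1]
width: 0.999
finger_force: 0.0
```

```bash
python3 - <<'E'
from h import *
np.set_printoptions(precision=4,suppress=True)
a=manip.read_camera("top"); b=manip.read_camera("scene"); w=manip.read_camera("wrist")
save(w,"w1.png"); np.savez("w1.npz",**{k:w[k] for k in("mtx","R","t")})
for z in (.06,.09,.12,.15):
    print(z,[(ray(a,*p,z)[:2].round(3),proj(b,ray(a,*p,z)).round()) for p in [(448,208),(420,160)]])
for n,z in [("stone_case",.0445),("cover",.0415),("whetstone",.043)]:
    for m in manip.masks_of(w,n)[:1]:
        ys,xs=np.nonzero(m["pixels"]); r=cv2.minAreaRect(np.c_[xs,ys].astype(np.float32))
        P=np.array([ray(w,u,v,z) for u,v in cv2.boxPoints(r)])
        print(n,round(m["score"],2),np.round(cv2.boxPoints(r)).tolist(),P.mean(0)[:2],"corners",P[:,:2].round(3).tolist())
s=manip.state(); print(s["t"],s["tool_pos"],s["ee_rot"],s["width"],s["force"])
E
```

```text
0.06 [(array([0.511, 0.047]), array([171., 311.])), (array([0.625, 0.081]), array([241., 316.]))]
0.09 [(array([0.504, 0.058]), array([168., 292.])), (array([0.614, 0.091]), array([238., 297.]))]
0.12 [(array([0.496, 0.069]), array([166., 273.])), (array([0.604, 0.101]), array([234., 277.]))]
0.15 [(array([0.489, 0.08 ]), array([164., 253.])), (array([0.593, 0.112]), array([230., 258.]))]
stone_case 0.63 [[183.0, 165.0], [350.0, 165.0], [350.0, 339.0], [183.0, 339.0]] [0.4847 0.2608] corners [[0.368, 0.184], [0.386, 0.36], [0.603, 0.352], [0.582, 0.147]]
cover 0.7 [[198.0, 246.0], [335.0, 246.0], [335.0, 302.0], [198.0, 302.0]] [0.5064 0.2585] corners [[0.462, 0.184], [0.478, 0.34], [0.551, 0.337], [0.534, 0.173]]
whetstone 0.89 [[196.0, 216.0], [196.0, 172.0], [336.0, 173.0], [336.0, 218.0]] [0.41   0.2681] corners [[0.426, 0.188], [0.376, 0.196], [0.394, 0.346], [0.444, 0.343]]
1.85 [0.3949 0.2712 0.2525] [[-0.9948  0.1021 -0.0002]
 [ 0.1021  0.9948  0.0002]
 [ 0.0002  0.0001 -1.    ]] 0.9992165661648014 [-0.5889  0.0332  0.6162]
```

View pics/w1.png

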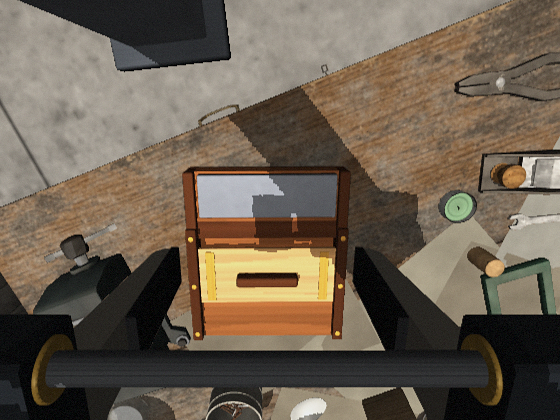

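>>> apply_moves --motion '[[[0.04,-0.005,0,0,0,0,0],[0.042,-0.005,0,0,0,0,0],[0,0,-0.05,0,0,0,0],[0,0,-0.05,0,0,0,0],[0,0,-0.04,0,0,0,0],[0,0,-0.03,0,0,0,0],[0,0,-0.016,0,0,0,0],[0,0,-0.01,0,0,0,0]]]'

```text
t: 2.85
tool_pos: [0.4776, 0.2605, 0.0561]
ee_rot: [[-0.995, 0.104, -0.0], [0.104, 0.995, 0.0], [0.0, 0.0, -1.0]]
force: [-0.8, -0.3, 0.7]
width: 0.153
finger_force: 0.0
```

```bash
python3 - <<'E'
from h import *
np.set_printoptions(precision=4,suppress=True)
w=np.load("w1.npz")
for p in [(268,274),(268,287),(237,280),(299,280)]: print("bar",ray(w,*p,.0595))
w=manip.read_camera("wrist");save(w,"w2.png")
s=manip.state(); print(s["t"],s["tool_pos"],s["ee_rot"],s["width"],s["force"])
E
```

```text
bar [0.4964 0.2613 0.0595]
bar [0.5126 0.2596 0.0595]
bar [0.5002 0.2258 0.0595]
bar [0.5075 0.2951 0.0595]
2.9 [0.4772 0.2601 0.0554] [[-0.9946  0.1041 -0.0009]
 [ 0.1041  0.9946 -0.0005]
 [ 0.0009 -0.0006 -1.    ]] 0.10675883348154762 [-0.3917 -0.1714 -0.6893]
```

View pics/w2.png

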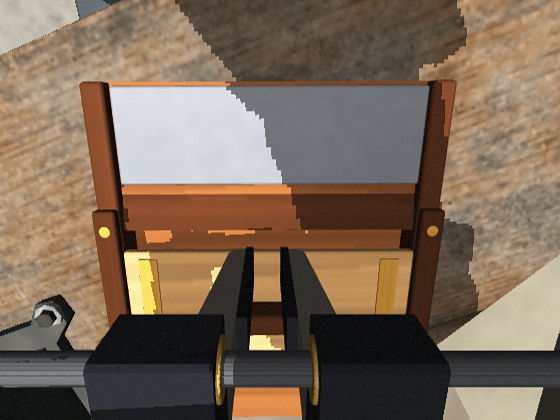

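The wrist view shows the closed fingertips at (268,255) over the cover, just in front of the bar at (267,318). I'll push the cover open.

>>> apply_moves --motion '[[[0.004,-0.0004,0,0,0,0,0],[0.004,-0.0004,0,0,0,0,0],[0.004,-0.0004,0,0,0,0,0],[0.008,-0.0008,0,0,0,0,0],[0.01,-0.001,0,0,0,0,0],[0.01,-0.001,0,0,0,0,0],[0.008,-0.0008,0,0,0,0,0],[0.006,-0.0006,0,0,0,0,0]]]'

```text
t: 3.9
tool_pos: [0.5323, 0.2545, 0.0565]
ee_rot: [[-0.994, 0.105, 0.0], [0.105, 0.994, 0.0], [-0.0, 0.0, -1.0]]
force: [-4.0, 0.9, 2.3]
width: 0.007
finger_force: 1.6
```

>>> apply_moves --motion '[[[0.005,-0.0005,0,0,0,0,0],[0.004,-0.0004,0,0,0,0,0],[0.003,-0.0003,0,0,0,0,0],[0.002,-0.0002,0,0,0,0,0],[0.002,-0.0002,0,0,0,0,0],[0.001,-0.0001,0,0,0,0,0],[0.001,-0.0001,0,0,0,0,0],[0,0,0,0,0,0,0]]]'

```text
t: 4.9
tool_pos: [0.5423, 0.2535, 0.0564]
ee_rot: [[-0.995, 0.103, -0.015], [0.103, 0.995, -0.002], [0.014, -0.003, -1.0]]
force: [-20.2, 0.6, 17.2]
width: 0.008
finger_force: 10.4
```

```bash
python3 - <<'E'
from h import *
np.set_printoptions(precision=4,suppress=True)
a=manip.read_camera("top");b=manip.read_camera("scene");w=manip.read_camera("wrist")
im=np.hstack([cv2.resize(a["pixels"][120:320,250:450],(400,400)),cv2.resize(b["pixels"][140:380,110:350],(400,400))])
cv2.imwrite("pics/p3.png",im[:,:,::-1])
for c,n in((a,"top"),(w,"wrist")):
  for m in manip.masks_of(c,"cover")[:1]:
    ys,xs=np.nonzero(m["pixels"]); r=cv2.minAreaRect(np.c_[xs,ys].astype(np.float32))
    P=np.array([ray(c,u,v,.0415) for u,v in cv2.boxPoints(r)]); print(n,m["score"],P[:,:2].round(3).tolist())
s=manip.state(); print(s["t"],s["tool_pos"],s["force"],s["ft_torque"])
E
```

```text
top 0.87 [[0.602, 0.327], [0.584, 0.168], [0.516, 0.18], [0.534, 0.336]]
wrist 0.59 [[0.58, 0.164], [0.512, 0.179], [0.529, 0.335], [0.599, 0.336]]
5.15 [0.5423 0.2536 0.0564] [-20.8644   0.9949  18.0782] [ 0.1893  4.7563 -0.0289]
```

View pics/p3.png

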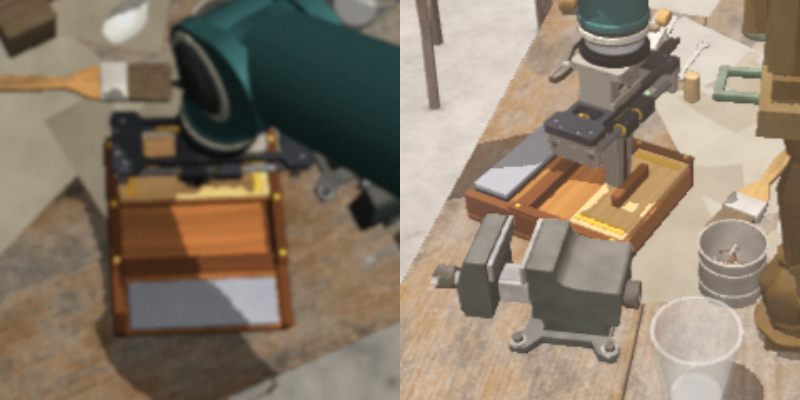

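The fingers are at a stop. The case mask centre (about 0.487) and the bar start show that the cover began about 16 mm open. The 50 mm of travel measured therefore puts it at its open stop, with the case origin at about (0.490, 0.260). Next I'll back off, rise, and go in front of the stone.

>>> apply_moves --motion '[[[-0.01,0.001,0,0,0,0,0],[-0.01,0.001,0.01,0,0,0,0],[0,0,0.05,0,0,0,0.3],[-0.03,0.004,0.02,0,0,0,0.8],[-0.05,0.005,0,0,0,0,0.8],[-0.05,0.005,0,0,0,0,0.8],[-0.035,0.004,0,0,0,0,0.8],[0,0,0,0,0,0,0.8]]]'

```text
t: 6.15
tool_pos: [0.3633, 0.273, 0.1373]
ee_rot: [[-0.995, 0.102, 0.001], [0.102, 0.995, 0.001], [-0.001, 0.001, -1.0]]
force: [0.5, -0.2, -0.1]
width: 0.636
finger_force: 0.0
```

```bash
python3 - <<'E'
from h import *
np.set_printoptions(precision=4,suppress=True)
a=manip.read_camera("top");w=manip.read_camera("wrist")
save(w,"w4.png")
for c,n in((a,"top"),(w,"wrist")):
  for k,z in (("cover",.0415),("whetstone",.043),("stone_case",.038)):
   for m in manip.masks_of(c,k)[:1]:
    ys,xs=np.nonzero(m["pixels"]); r=cv2.minAreaRect(np.c_[xs,ys].astype(np.float32))
    P=np.array([ray(c,u,v,z) for u,v in cv2.boxPoints(r)]); print(n,k,m["score"],P.mean(0),P[:,:2].round(3).tolist())
s=manip.state(); print(s["t"],s["tool_pos"],s["ee_rot"],s["force"],s["width"])
E
```

```text
top cover 0.94 [0.5584 0.2546 0.0415] [[0.602, 0.331], [0.585, 0.169], [0.515, 0.18], [0.531, 0.339]]
top whetstone 0.63 [0.424  0.2802 0.043 ] [[0.438, 0.313], [0.459, 0.289], [0.409, 0.247], [0.389, 0.272]]
top stone_case 0.69 [0.49   0.2633 0.038 ] [[0.606, 0.343], [0.588, 0.154], [0.374, 0.189], [0.392, 0.367]]
wrist cover 0.72 [0.547  0.2545 0.0415] [[0.52, 0.178], [0.537, 0.334], [0.574, 0.333], [0.557, 0.172]]
wrist whetstone 0.9 [0.4086 0.2689 0.043 ] [[0.376, 0.197], [0.389, 0.346], [0.442, 0.345], [0.427, 0.188]]
wrist stone_case 0.55 [0.4705 0.262  0.038 ] [[0.362, 0.183], [0.381, 0.362], [0.581, 0.36], [0.558, 0.143]]
6.55 [0.3655 0.2724 0.1365] [[-0.9943  0.1062  0.0002]
 [ 0.1062  0.9943 -0.0002]
 [-0.0003 -0.0002 -1.    ]] [-0.0289  0.1254 -0.3763] 0.7991449548536652
```

View pics/w4.png

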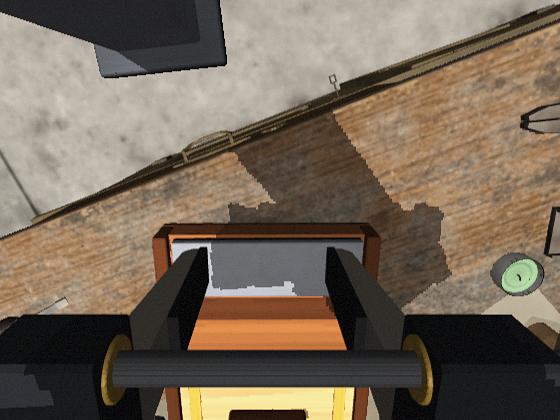

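The wrist view shows the cover open and the stone on the ledge, with its front edge at row ~238 and the ledge edge just ahead of that. I'll move back and go down in front of the stone.

>>> apply_moves --motion '[[[-0.014,0.002,0,0,0,0,0.8],[0,0,-0.03,0,0,0,0.8],[0,0,-0.03,0,0,0,0.8],[0,0,-0.022,0,0,0,0.8],[0,0,-0.01,0,0,0,0.8],[0.006,-0.0006,0,0,0,0,0.8],[0.004,-0.0004,0,0,0,0,0.8],[0.004,-0.0004,0,0,0,0,0.8]]]'

```text
t: 7.55
tool_pos: [0.3656, 0.2736, 0.0454]
ee_rot: [[-0.994, 0.105, 0.001], [0.105, 0.994, 0.001], [-0.001, 0.001, -1.0]]
force: [0.1, -0.1, 0.5]
width: 0.798
finger_force: 0.0
```

>>> apply_moves --motion '[[[0.004,-0.0004,0,0,0,0,0.8],[0.004,-0.0004,0,0,0,0,0.8],[0.004,-0.0004,0,0,0,0,0.8],[0.004,-0.0004,0,0,0,0,0.8],[0.004,-0.0004,0,0,0,0,0.8],[0.004,-0.0004,0,0,0,0,0.8],[0.004,-0.0004,0,0,0,0,0.8],[0.004,-0.0004,0,0,0,0,0.8]]]'

```text
t: 8.55
tool_pos: [0.3938, 0.2701, 0.0444]
ee_rot: [[-0.995, 0.103, -0.005], [0.103, 0.995, -0.001], [0.005, -0.002, -1.0]]
force: [-7.6, 0.1, 7.3]
width: 0.796
finger_force: 4.0
```

>>> apply_moves --motion '[[[0.004,-0.0004,0,0,0,0,0.8],[0.004,-0.0004,0,0,0,0,0.8],[0.004,-0.0004,0,0,0,0,0.8],[0.004,-0.0004,0,0,0,0,0.8],[0.004,-0.0004,0,0,0,0,0.8],[0.004,-0.0004,0,0,0,0,0.8],[0.004,-0.0004,0,0,0,0,0.8],[0.003,-0.0003,0,0,0,0,0.8]]]'

```text
t: 9.55
tool_pos: [0.4252, 0.2669, 0.0442]
ee_rot: [[-0.995, 0.104, -0.005], [0.104, 0.995, -0.001], [0.005, -0.002, -1.0]]
force: [-6.4, 0.5, 4.7]
width: 0.799
finger_force: 3.7
```

```bash
cat > l.py <<'E'
from h import *
np.set_printoptions(precision=4,suppress=True)
w=manip.read_camera("wrist")
for k,z in (("whetstone",.043),):
   for m in manip.masks_of(w,k)[:1]:
    ys,xs=np.nonzero(m["pixels"]); r=cv2.minAreaRect(np.c_[xs,ys].astype(np.float32))
    P=np.array([ray(w,u,v,z) for u,v in cv2.boxPoints(r)]); print(k,m["score"],P.mean(0),P[:,:2].round(3).tolist())
s=manip.state(); print(s["t"],s["tool_pos"],s["ee_rot"],s["force"],s["width"])
E
python3 l.py
```

```text
whetstone 0.6 [0.4511 0.2647 0.043 ] [[0.422, 0.193], [0.437, 0.341], [0.481, 0.341], [0.465, 0.183]]
9.65 [0.4256 0.2669 0.0442] [[-0.9946  0.1041 -0.0043]
 [ 0.1041  0.9946 -0.0011]
 [ 0.0042 -0.0016 -1.    ]] [-5.7045  0.4142  4.6682] 0.8005005855570816
```

>>> apply_moves --motion '[[[0.004,-0.0004,0,0,0,0,0.8],[0.004,-0.0004,0,0,0,0,0.8],[0.004,-0.0004,0,0,0,0,0.8],[0.004,-0.0004,0,0,0,0,0.8],[0.003,-0.0003,0,0,0,0,0.8],[0.003,-0.0003,0,0,0,0,0.8],[0.002,-0.0002,0,0,0,0,0.8],[0.002,-0.0002,0,0,0,0,0.8]]]'

```text
t: 10.65
tool_pos: [0.4537, 0.2641, 0.0443]
ee_rot: [[-0.994, 0.105, -0.0], [0.105, 0.994, -0.0], [0.0, -0.0, -1.0]]
force: [-3.2, 0.4, -1.0]
width: 0.797
finger_force: 1.0
```

```bash
python3 l.py
```

```text
whetstone 0.67 [0.48   0.2613 0.043 ] [[0.452, 0.188], [0.467, 0.339], [0.509, 0.34], [0.492, 0.179]]
10.75 [0.4541 0.264  0.0443] [[-0.9944  0.1056 -0.    ]
 [ 0.1056  0.9944 -0.0003]
 [ 0.     -0.0003 -1.    ]] [-0.9951 -0.3101 -1.2965] 0.7961695660713882
```

>>> apply_moves --motion '[[[0.001,-0.0001,0,0,0,0,0.8],[0.001,-0.0001,0,0,0,0,0.8],[0.001,-0.0001,0,0,0,0,0.8],[0.001,-0.0001,0,0,0,0,0.8],[0,0,0,0,0,0,0.8],[-0.004,0.0004,0,0,0,0,0.8],[-0.02,0.002,0.03,0,0,0,0.8],[-0.03,0.003,0.05,0,0,0,0.8]]]'

```text
t: 11.75
tool_pos: [0.4035, 0.2689, 0.1247]
ee_rot: [[-0.994, 0.106, -0.0], [0.106, 0.994, -0.001], [0.0, -0.001, -1.0]]
force: [0.4, 0.7, 0.0]
width: 0.802
finger_force: 0.0
```

```bash
python3 l.py; python3 - <<'E'
from h import *
a=manip.read_camera("scene");w=manip.read_camera("wrist")
im=np.hstack([cv2.resize(a["pixels"][190:310,130:310],(400,300)),cv2.resize(w["pixels"],(400,300))])
cv2.imwrite("pics/p5.png",im[:,:,::-1])
E
```

```text
whetstone 0.66 [0.4795 0.2613 0.043 ] [[0.45, 0.196], [0.464, 0.332], [0.51, 0.33], [0.495, 0.188]]
11.85 [0.4042 0.2719 0.129 ] [[-0.9947  0.1024  0.0063]
 [ 0.1024  0.9947  0.0062]
 [-0.0056  0.0068 -1.    ]] [1.4063 0.3089 0.7302] 0.7992205866551012
```

View pics/p5.png

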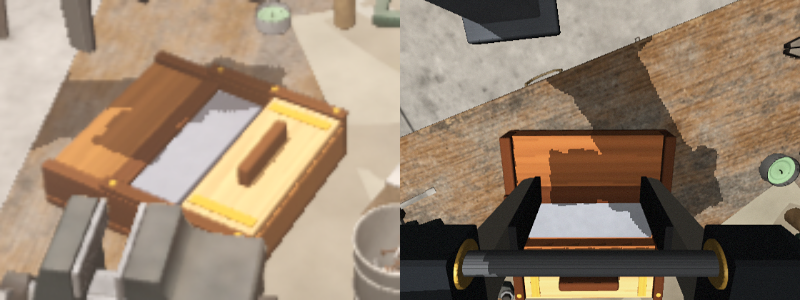

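The stone looks seated in the pocket, just below the lip and in front of the open cover. I'll take a higher, unobstructed check with the fingers shut before closing.

>>> apply_moves --motion '[[[0,0,0.05,0,0,0,1],[0,0,0.05,0,0,0,1],[0,0,0.02,0,0,0,1],[0,0,0,0,0,0,1],[0,0,0,0,0,0,1],[0,0,0,0,0,0,1],[0,0,0,0,0,0,1],[0,0,0,0,0,0,1]]]'

```text
t: 12.95
tool_pos: [0.4036, 0.2693, 0.2442]
ee_rot: [[-0.994, 0.105, -0.0], [0.105, 0.994, -0.0], [0.0, -0.001, -1.0]]
force: [0.3, -0.4, 0.2]
width: 0.998
finger_force: 0.0
```

```bash
sed -i 's/("whetstone",.043),/("whetstone",.031),("cover",.0415)/' l.py; python3 l.py; python3 - <<'E'
from h import *
w=manip.read_camera("wrist")
cv2.imwrite("pics/w6.png",cv2.resize(w["pixels"][150:350,150:400],(750,600))[:,:,::-1])
o=np.array([.490,.260]);R=np.array([[.9946,.104],[-.104,.9946]])
for n,x,z in (("lip",-.027,.034),("pocket back",.031,.034),("stone front",-.022,.031),("stone rear",.026,.031)):
    p=proj(w,[*(o+R@[x,0]),z]); print(n,((p-[150,150])*3).round())
E
```

```text
whetstone 0.91 [0.4871 0.2605 0.031 ] [[0.456, 0.189], [0.472, 0.337], [0.518, 0.335], [0.502, 0.181]]
cover 0.72 [0.5552 0.2534 0.0415] [[0.511, 0.178], [0.527, 0.336], [0.6, 0.332], [0.583, 0.167]]
13.1 [0.4037 0.2694 0.2445] [[-0.9945  0.1049  0.    ]
 [ 0.1049  0.9945  0.    ]
 [-0.      0.     -1.    ]] [ 0.101  -0.3028 -0.0061] 0.996030783058837
lip [348. 252.]
pocket back [348. 390.]
stone front [348. 261.]
stone rear [348. 375.]
```

View pics/w6.png

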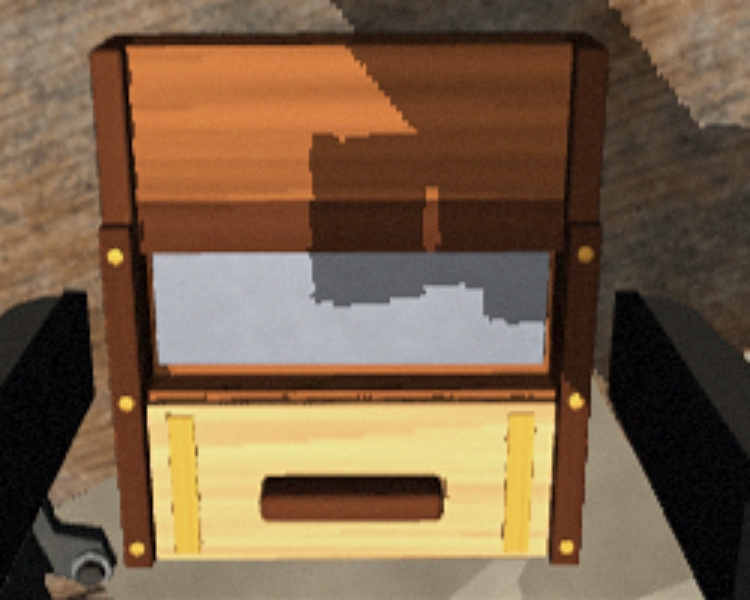

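The stone lies flat. Its near edge is hidden along the lip line at row 252, and its far edge at row 365 runs parallel with a gap to the pocket's back wall. Now I'll go behind the bar.

>>> apply_moves --motion '[[[0.03,-0.003,-0.02,0,0,0,0],[0.05,-0.005,-0.04,0,0,0,0],[0.05,-0.006,-0.04,0,0,0,0],[0.04,-0.004,-0.015,0,0,0,0],[0.02,-0.002,0,0,0,0,0],[0,0,0,0,0,0,0],[0,0,0,0,0,0,0],[0,0,0,0,0,0,0]]]'

```text
t: 14.15
tool_pos: [0.59, 0.2504, 0.1323]
ee_rot: [[-0.995, 0.104, -0.0], [0.104, 0.995, 0.001], [0.0, 0.001, -1.0]]
force: [0.4, -0.4, -0.0]
width: 0.156
finger_force: 0.0
```

>>> apply_moves --motion '[[[0,0,-0.025,0,0,0,0],[0,0,-0.02,0,0,0,0],[0,0,-0.015,0,0,0,0],[0,0,-0.01,0,0,0,0],[0,0,-0.004,0,0,0,0],[0,0,0,0,0,0,0],[-0.004,0.0004,0,0,0,0,0],[-0.004,0.0004,0,0,0,0,0]]]'

```text
t: 15.15
tool_pos: [0.5829, 0.2506, 0.0583]
ee_rot: [[-0.994, 0.105, 0.001], [0.105, 0.994, 0.0], [-0.001, 0.0, -1.0]]
force: [-0.2, 0.2, 0.2]
width: 0.006
finger_force: 0.0
```

>>> apply_moves --motion '[[[-0.004,0.0004,-0.002,0,0,0,0],[-0.004,0.0004,0,0,0,0,0],[-0.004,0.0004,0,0,0,0,0],[-0.006,0.0006,0,0,0,0,0],[-0.006,0.0006,0,0,0,0,0],[-0.006,0.0006,0,0,0,0,0],[-0.006,0.0006,0,0,0,0,0],[-0.004,0.0004,0,0,0,0,0]]]'

```text
t: 16.15
tool_pos: [0.5426, 0.2545, 0.0559]
ee_rot: [[-0.994, 0.105, 0.0], [0.105, 0.994, 0.0], [-0.0, 0.0, -1.0]]
force: [2.1, -0.5, -2.2]
width: 0.008
finger_force: 1.6
```

>>> apply_moves --motion '[[[-0.004,0.0004,0,0,0,0,0],[-0.004,0.0004,0,0,0,0,0],[-0.004,0.0004,0,0,0,0,0],[-0.004,0.0004,0,0,0,0,0],[-0.004,0.0004,0,0,0,0,0],[-0.003,0.0003,0,0,0,0,0],[-0.003,0.0003,0,0,0,0,0],[-0.002,0.0002,0,0,0,0,0]]]'

```text
t: 17.15
tool_pos: [0.5148, 0.2573, 0.0559]
ee_rot: [[-0.994, 0.105, 0.0], [0.105, 0.994, 0.0], [-0.0, 0.0, -1.0]]
force: [2.5, -0.6, 0.4]
width: 0.006
finger_force: 1.5
```

>>> apply_moves --motion '[[[-0.002,0.0002,0,0,0,0,0],[-0.002,0.0002,0,0,0,0,0],[-0.001,0.0001,0,0,0,0,0],[-0.001,0.0001,0,0,0,0,0],[-0.001,0.0001,0,0,0,0,0],[-0.001,0.0001,0,0,0,0,0],[-0.001,0.0001,0,0,0,0,0],[0,0,0,0,0,0,0]]]'

```text
t: 18.15
tool_pos: [0.5081, 0.2579, 0.056]
ee_rot: [[-0.994, 0.106, 0.004], [0.106, 0.994, 0.001], [-0.004, 0.001, -1.0]]
force: [8.3, -0.9, -2.9]
width: 0.006
finger_force: 3.9
```

>>> apply_moves --motion '[[[-0.001,0.0001,0,0,0,0,0],[-0.001,0.0001,0,0,0,0,0],[-0.001,0.0001,0,0,0,0,0],[0,0,0,0,0,0,0],[0,0,0,0,0,0,0],[0,0,0,0,0,0,0],[0,0,0,0,0,0,0],[0,0,0,0,0,0,0]]]'

```text
t: 19.15
tool_pos: [0.5079, 0.2579, 0.0561]
ee_rot: [[-0.994, 0.107, 0.009], [0.107, 0.994, 0.001], [-0.009, 0.002, -1.0]]
force: [13.3, -1.1, -7.8]
width: 0.004
finger_force: 7.1
```

Solid stop at the predicted place. I'll back off, rise and check.

>>> apply_moves --motion '[[[0.006,-0.0006,0,0,0,0,0],[0.01,-0.001,0,0,0,0,0],[0.004,0,0.03,0,0,0,0],[0,0,0.05,0,0,0,0],[-0.04,0.004,0.05,0,0,0,0],[-0.05,0.005,0.05,0,0,0,0],[-0.04,0.004,0,0,0,0,0],[0,0,0,0,0,0,0]]]'

```text
t: 20.15
tool_pos: [0.3967, 0.2699, 0.229]
ee_rot: [[-0.995, 0.101, -0.002], [0.101, 0.995, 0.0], [0.002, 0.0, -1.0]]
force: [-0.2, 0.3, -0.5]
width: 0.002
finger_force: 0.0
```

```bash
python3 l.py; python3 - <<'E'
from h import *
w=manip.read_camera("wrist")
cv2.imwrite("pics/w7.png",cv2.resize(w["pixels"],(560,420))[:,:,::-1])
E
```

```text
cover 0.64 [0.4898 0.2608 0.0415] [[0.447, 0.186], [0.463, 0.342], [0.533, 0.339], [0.516, 0.175]]
20.3 [0.4003 0.2689 0.2283] [[-0.9944  0.1053 -0.0005]
 [ 0.1053  0.9944 -0.0006]
 [ 0.0004 -0.0006 -1.    ]] [ 0.6739 -0.6975 -0.0654] 0.0003813340767345685
```

View pics/w7.png

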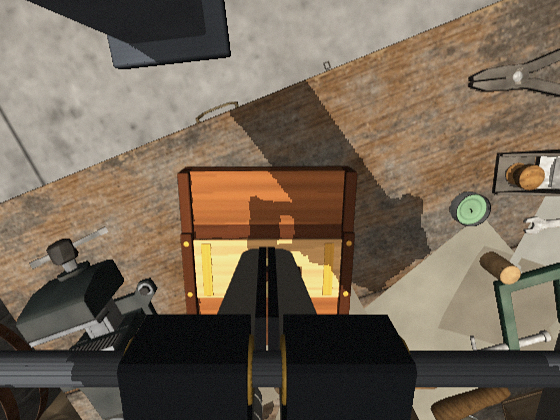

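The cover is home: its front edge at row 238 covers the pocket, and the measured travel from open is about 66 mm. The bystanders are where they were.

```bash
python3 -c "
from workcell import manip
print(manip.hand_in())"
```

```text
the job is handed in; nothing more can be done
None
```

I handed the job in at about 20 s of the 67 s allowed: the whetstone lies flat in its pocket and the cover is closed against its stop. The wrist camera measured about 66 mm of closing travel, and the bystanders in view had not moved. The hand-in returned no verdict.

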